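Unclip the ball dish and turn its lip to the tub

ROBOT

A 6-joint arm with a two-finger parallel gripper is mounted at the origin on the work surface. World frame = base frame: x ahead of the robot, y to its left, z up, the work surface at z = 0. Lengths are in m, angles in rad, forces in N, time in s.
With the tool pointing down it reaches from about 0.3 to 0.775 m from the base axis. Payload 14.6 kg.
Tool frame: the origin (TCP) lies at the very end of the fingers, on their centre line; the grasp point (between the pads) lies 19 mm behind it; z points along the fingers, y is the line along which they close (so a half turn about z gives the same grasp; the last joint's range is limited). The gripper opens to 94 mm and grips with 3 to 60 N. Pads are 16 mm wide; open, the fingers measure 119 mm over their backs; the gripper's body (75 mm by 177 mm) begins 78 mm behind the grasp point.
Start: joints at [1.217, 0.3, 1.521, -0, 1.321, -0.067], TCP at [0.156, 0.528, 0.205] pointing down, gripper open.
Joint ranges: [-3.03, 3.03], [-0.79, 2.21], [0.23, 2.52], [-1.04, 4.18], [0, 3.07], [-2.55, 2.55]. Speed limits (rad/s): [2.22, 2.22, 2.57, 3.14, 3.14, 3.14].

INTERFACE

Orientations are given as [roll, pitch, yaw] about the fixed x, y, z axes, in that order (R = Rz(yaw) Ry(pitch) Rx(roll)).
In Python, from station import ctrl, camera, camera_info, finder gives the robot as it stands.
- The arm moves only by the tool carry_out, never from a script. Its argument "motion" is a list of rows, each a list of 2 entries, a list of its own where there are three numbers: the shift along the tool's x, y, z as a fraction of full scale, then the turn about the tool's z as a fraction of full scale. A call has 1 to 12 rows; each row is the pose to reach, as a shift and turn from the pose commanded when the call began, along the tool's axes at that moment, turning the shorter way round; what a row does not reach only later rows make up. Full scale, the value 1, is 200 mm for a shift and 360 degrees for a turn. A row lasts 1/10 s, in which the tool goes at most 50 mm and 8.59 degrees, less where a joint would pass 70% of its speed; a pose out of reach is approached as far as the arm can. A call with a number of a shift or a turn outside -1 to 1 is refused whole. A call with a gripper value outside its range is refused whole. "hand" is the closure, from -1 (fully open) to 1 (shut), set as the call begins (left out, the last holds). The fingers move at their own pace and stop on an object; "force" is the grip in N (left out, the last holds). Time passes only in rows, so rows that repeat a pose let the fingers close. It gives the time, the measured TCP pose, the force, the opening and the grip force at its end, in the units of the state.
- ctrl.get_obs(): the state, without advancing time (a new reading comes with each control period).
- camera(name): name is "scene" or "top" or "wrist"; returns (picture, depth): 420x560x3 uint8, blue, green, red; 420x560 float32, m along the optical axis (not along the pixel's ray), 0 where there is no reading.
- camera_info(name): a dict with "camera_matrix" (3x3 intrinsics, pixels), "origin" and "attitude" of the camera in the world. Camera axes: x right, y down, z forward; pixel columns grow to the right and rows downward; lengths in m; the calibration is good to about 2 mm. A picture is of the moment at which its call begins: read the wrist's pose just before it. camera_info takes no time and is no camera call; for the wrist camera it gives the pose at the moment of the call.
- ctrl.hand_in(): hands the job in; it is judged then, once.
Trained networks look in the newest picture that a camera, given by its name, has taken for a name from the list of things; names that differ only in an ending like _2 or _b are one class to them, and where a whole thing is asked for, a point or a joint stands for the part that bears it (a point fixed in the world has none). Each returns a list of dicts, best first, with "conf" (0 to 1); they miss things now and then, are a little off and sometimes report something else, mostly with a low value. They report only what shows in the picture. A call takes as long as a camera call. They do not tell look-alikes from the thing itself.
- finder.boxes_of(camera, query): "location" ([column, row] in pixels, amid what is visible of it).
- finder.cut_out(camera, query): "mask" (420x560 bool, what is visible of it) and "location" ([column, row] in pixels, amid what is visible of it).
- finder.pinpoint(camera, query): "location" ([column, row] in pixels: a listed point, or the origin of a listed thing).
The state is a dict: "time_s": time; "qpos": joint angles; "joint_vel": joint speeds; "tau": joint torques, N m; "ee_pos": TCP position; "eef_rot": TCP orientation; "force": force on the tool from outside, world axes, zero at the start; "moment": the same for the moment, N m; "grip_width": finger opening in m; "grip_force": force on a finger pad.
Only numpy, scipy, OpenCV 4.12 (cv2) and the standard library are available. Lean on these libraries where they do the work, as an engineer would, in place of code of your own. Each camera call takes 0.05 s, during which the arm holds its last target. There are 200 camera calls.

TASK

Take the handled dish by its wooden bar and pull it straight up out of the stand's spring catches; once its foot is clear, turn it a quarter turn so its lip points at the open tub of balls. Keep it above the stand and level, with the loose ball always in the middle, inside the engraved ring. Finish still holding it there, steady, about 10 cm higher than it sat, with everything else on the counter left alone.

Things in the scene. Friction and masses are not known exactly. Their poses are not given: they have to be found in the camera images.
- stand: Fixed stand: 120 x 90 x 10 mm base, 76 x 59 mm grey housing, top at 40 mm. Origin: underside centre, on the counter. Central square socket 30 mm deep, open at the top. Two sprung nylon catches in it hold the dish's foot: an upward pull of 8 to 12 N beyond the weight snaps it free in the first 10 mm; 30 mm of rise clears the foot. Until then the dish cannot turn.
- dish: Round steel dish 120 mm across on a 24 mm square foot; 0.21 to 0.35 kg. Origin: centre of the foot's underside, at the start 10 mm above the counter; z up. Its inside is a cone rising 6 degrees from the middle (42 mm up) to the rim (58 mm up). Its open pouring lip, 26 mm wide, points along its +x, at the start the stand's +x. A ring of 16 mm radius is engraved round the middle.
- dish_grip (a point): Centre of the wooden handle bar, straight above the dish's middle, 118 mm above the dish's origin. The bar runs along the dish's y, 129 mm long between flat uprights at y = +-62 mm, 14 mm thick (along the dish's x), 16 mm tall: pinch its middle, closing along the dish's x. The ball's top is 51 mm below this point.
- dish_middle (a point): The point where the ball's centre is when the ball lies in the middle of the dish, 54.6 mm above the dish's origin. Orientation as the dish.
- dish_lip (a point): Tip of the pouring lip, 94 mm from the middle along the dish's +x and 48 mm above the dish's origin.
- ball_center (a point): Centre of the loose steel bearing ball, 25 mm diameter, 64 g, lying in the middle of the dish; it rolls almost freely.
- tub: Open white plastic tub, 100 mm across the rim and 85 mm high, holding steel balls of the same kind; loose, 0.6 kg. It stands about 200 mm from the stand, to the stand's left or right (+y or -y), so its direction is a quarter turn, give or take 8 degrees, from the lip's. Origin: centre of its underside.
- jar: Closed jar with a white cap, 80 mm across, 95 mm high, on the stand's other side. Origin: centre of its underside. Leave alone.
- padlock: Brass padlock lying flat, 45 x 40 x 20 mm with a steel shackle. Leave alone. To the robot's right.
- screwdriver: Screwdriver lying on the counter beyond the stand. Leave alone.
- carton: Closed cardboard box, 70 x 130 x 45 mm, to the robot's left. Leave alone.
Things that resemble listed ones, but are neither listed nor needed, are in the scene too. Leave any red look-alike of the dish alone. Leave any red look-alike of the tub alone.

How it is judged:
By the outcome, as a careful person would: the job done as asked, in the order asked, and still so for the second after the job is handed in, while the arm keeps its last pose, push and grip.
It also fails if it takes over 48 s, if anything falls off the work surface, if the arm or the gripper's body presses on something with over 40 N, if the wrist force passes 120 N, or if a joint passes its speed limit or range.

## Working session

There is one attempt and no reset: what is moved stays moved. The work goes in short steps, Python scripts to look and compute and a tool call to move; the robot and the scene stay as the last step left them, time stands still between calls to the robot, and variables do not carry over. Pictures are saved under pics/ and viewed, at most 10 in all, crops included, and the job is handed in when it is done.

Besides the shell and the picture viewer there is one more tool, called after ">>>" as name(argument=value, ...) on one line, values as JSON. carry_out: Moves the arm, as the interface text tells. Its arguments: {"type":"object","properties":{"motion":{"type":"array","items":{"type":"array"}},"hand":{"type":"number"},"force":{"type":"number"}},"required":["motion"]}

```bash
mkdir -p pics
cat > h.py <<'E'
import numpy as np, cv2
from station import ctrl, camera, camera_info, finder
from scipy.spatial.transform import Rotation as R
def info(n):
    i=camera_info(n); A=np.array(i["attitude"],float)
    if A.shape!=(3,3): A=R.from_euler('xyz',A).as_matrix()
    return np.array(i["camera_matrix"]),np.array(i["origin"]),A
def ray(n,uv):
    K,o,A=info(n); return o,A@np.linalg.solve(K,[uv[0],uv[1],1.0])
def at_z(n,uv,z):
    o,d=ray(n,uv); return o+d*(z-o[2])/d[2]
def cloud(n,depth):
    K,o,A=info(n); v,u=np.mgrid[:420,:560]
    P=np.stack([(u-K[0,2])/K[0,0],(v-K[1,2])/K[1,1],np.ones_like(u,float)],-1)*depth[...,None]
    return P@A.T+o
E
python3 - <<'E'
from h import *
print(camera_info("top")); print(ctrl.get_obs())
ims=[]
for n in("scene","top"):
    im,d=camera(n); P=cloud(n,d)
    cv2.imwrite(f"pics/{n}0.png",im)
    for q in("dish_grip","dish_lip","ball_center","stand","tub","jar","dish"):
        for r in finder.pinpoint(n,q)[:3]:
            u,v=np.round(r["location"]).astype(int); print(n,q,round(r["conf"],2),u,v,P[min(v,419),min(u,559)].round(3))
E
```

```text
{'camera_matrix': array([[393.77563583,   0.        , 283.04511998],
       [  0.        , 393.77563583, 207.92779704],
       [  0.        ,   0.        ,   1.        ]]), 'origin': array([0.38129027, 0.01380499, 1.16880417]), 'attitude': array([-3.03812209, -0.02151457, -1.57084519])}
{'time_s': 0.0, 'qpos': array([ 1.21739388e+00,  3.00453129e-01,  1.52156282e+00, -2.60123025e-06,
        1.32068029e+00, -6.65951521e-02]), 'joint_vel': array([-0.00084538, -0.00018593,  0.00046724,  0.00020558, -0.00064808,
       -0.00082813]), 'tau': array([ 2.38559813e-03, -5.31802011e+01, -3.52738130e+01,  7.09894393e-02,
        2.42693274e-02, -1.66851632e-04]), 'ee_pos': array([0.15550449, 0.52729831, 0.20490391]), 'eef_rot': array([-3.14049135e+00, -7.09249892e-05,  2.85478596e+00]), 'force': array([-0.47243578, -0.11878842,  0.49506251]), 'moment': array([0.01624465, 0.01783021, 0.03921669]), 'grip_force': 0.0, 'grip_width': 0.09410747558637043}
scene dish_grip 0.75 160 213 [ 0.444 -0.249  0.125]
scene dish_grip 0.7 237 217 [ 0.536 -0.09   0.13 ]
scene dish_lip 0.91 145 220 [ 0.454 -0.285 
[... 510 characters left out ...]
59  0.002]
scene dish 0.66 242 238 [ 0.535 -0.081  0.068]
top dish_grip 0.86 306 195 [ 0.523 -0.069  0.135]
top dish_grip 0.63 264 118 [0.777 0.047 0.005]
top dish_lip 0.92 290 168 [ 0.624 -0.032 -0.001]
top dish_lip 0.72 376 254 [ 0.367 -0.273  0.052]
top dish_lip 0.5 304 196 [ 0.52  -0.064  0.138]
top ball_center 0.5 307 197 [ 0.518 -0.072  0.137]
top stand 0.45 368 173 [ 0.591 -0.246  0.094]
top stand 0.25 305 197 [ 0.518 -0.066  0.137]
top tub 0.89 193 232 [0.428 0.24  0.07 ]
top tub 0.87 239 219 [0.465 0.114 0.061]
top jar 0.79 368 174 [ 0.588 -0.245  0.096]
top dish 0.85 363 228 [ 0.436 -0.22   0.13 ]
top dish 0.6 305 200 [ 0.518 -0.072  0.072]
top dish 0.22 264 117 [0.781 0.047 0.002]
```

Run:
```python
import cv2
t=cv2.imread("pics/top0.png");s=cv2.imread("pics/scene0.png")
cv2.imwrite("pics/topc.png",cv2.resize(t[90:320,140:430],(756,600),interpolation=cv2.INTER_CUBIC))
```

```text
(no output)
```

View pics/topc.png

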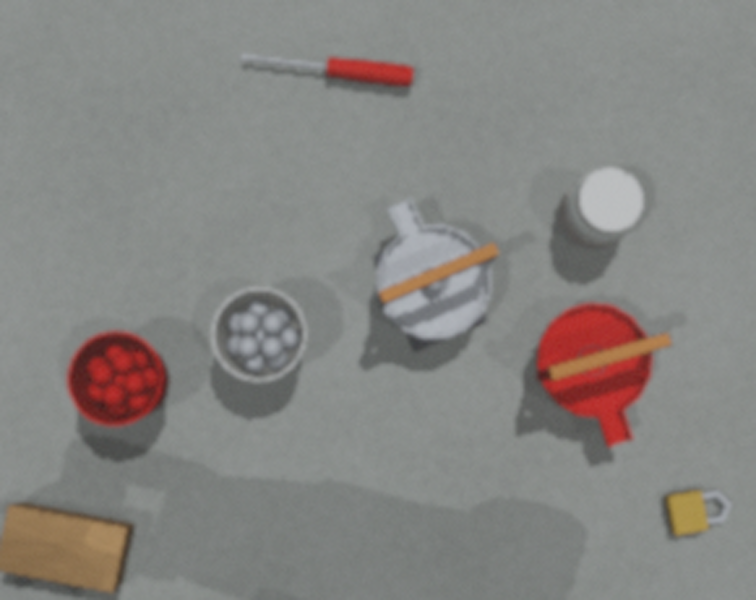

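View pics/scene0.png

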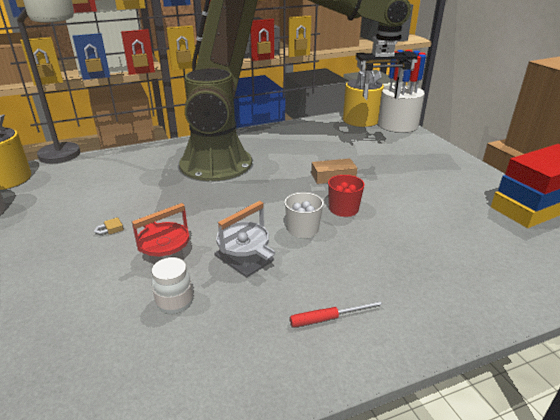

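The top crop shows the steel dish at about (435,285) with its lip pointing up and to the left, towards +x+y. The white tub of steel balls is to the left at (258,335), and the red look-alikes sit outside both. Next I measure the bar, lip and tub accurately.

```bash
cat > m.py <<'E'
from h import *
def bar(n,near=(0.52,-0.07),dz=0):
    im,d=camera(n);P=cloud(n,d)
    hsv=cv2.cvtColor(im,cv2.COLOR_BGR2HSV)
    m=(hsv[...,0]>5)&(hsv[...,0]<25)&(hsv[...,1]>90)&(np.hypot(P[...,0]-near[0],P[...,1]-near[1])<0.08)&(abs(P[...,2]-.13-dz)<.025)&(d>0)
    rect=None
    # outline rays met with the bar-top plane
    v,u=np.nonzero(m); Q=np.array([at_z(n,(a,b),0.136+dz)[:2] for a,b in zip(u,v)])
    r=cv2.minAreaRect((Q*1000).astype(np.float32)); c=np.array(r[0])/1000
    w=np.linalg.svd(Q-Q.mean(0),full_matrices=False)[2][0]
    return len(Q),c,Q.mean(0),r,np.degrees(np.arctan2(w[1],w[0])),np.median(P[m],0)
def tub(n,near=(.45,.115)):
    im,d=camera(n);P=cloud(n,d)
    m=(abs(P[...,2]-.085)<.012)&(np.hypot(P[...,0]-near[0],P[...,1]-near[1])<.08)&(d>0)
    Q=P[m]; return len(Q),cv2.minEnclosingCircle((Q[:,:2]*1000).astype(np.float32)),np.median(Q,0)
E
python3 - <<'E'
from m import *
for n in("top","scene"):
    print(n,bar(n)); print(tub(n))
    for q in("dish_lip","stand","tub","dish","dish_grip"):
        z={"dish_lip":.058,"dish_grip":.128,"dish":.01}.get(q,0)
        for r in finder.pinpoint(n,q)[:3]: print(q,round(r["conf"],2),at_z(n,r["location"],z).round(3))
    r=[r for r in finder.cut_out(n,"tub")]
    for x in r: print("tubmask",x["conf"],x["location"],x["mask"].sum())
E
```

```text
top (207, array([ 0.5244726 , -0.07485324]), array([ 0.52540981, -0.07558938]), ((524.4725952148438, -74.85324096679688), (13.307219505310059, 127.83082580566406), 23.753860473632812), np.float64(113.26463078698634), array([ 0.52536429, -0.07457888,  0.1372465 ]))
(326, ((467.7983093261719, 110.87754821777344), 49.746219635009766), array([0.47204608, 0.11532606, 0.0784213 ]))
dish_lip 0.98 [ 0.357 -0.272  0.058]
dish_lip 0.97 [ 0.61  -0.036  0.058]
tub 0.94 [0.465 0.121 0.   ]
tub 0.86 [0.435 0.264 0.   ]
dish 0.84 [ 0.531 -0.077  0.01 ]
dish 0.73 [ 0.538 -0.086  0.01 ]
dish 0.57 [ 0.434 -0.239  0.01 ]
dish_grip 0.82 [ 0.443 -0.264  0.128]
dish_grip 0.76 [ 0.527 -0.073  0.128]
tubmask 0.82 [238.3, 215.8] 1019
tubmask 0.72 [186.4, 230.9] 1070
scene (364, array([ 0.53615863, -0.07888898]), array([ 0.53666485, -0.08045744]), ((536.1586303710938, -78.88897705078125), (27.286758422851562, 133.22381591796875), 23.82464599609375), np.float64(114.64424225655026), array([ 0.52949134, -0.07931035,  0.1325562 ]))
(351, ((467.0398254394531, 109.5588607788086), 53.609493255615234), array([0.46739451, 0.10908689, 0.07833042]))
dish_lip 0.96 [ 0.377 -0.29   0.058]
dish_lip 0.64 [ 0.61  -0.038  0.058]
stand 0.83 [ 0.517 -0.077  0.   ]
tub 0.93 [0.466 0.106 0.   ]
tub 0.65 [0.429 0.259 0.   ]
dish 0.93 [ 0.465 -0.259  0.01 ]
dish 0.65 [ 0.527 -0.077  0.01 ]
dish 0.59 [ 0.62  -0.265  0.01 ]
dish_grip 0.91 [ 0.517 -0.075  0.128]
dish_grip 0.72 [ 0.445 -0.253  0.128]
tubmask 0.67 [344.4, 196.3] 1231
```

The dish is at (0.525, -0.075) with its x axis at about 23.7°. The tub bearing is about 107°, so the turn is about +83° counter-clockwise. I'll grasp at tool yaw 113.7° and travel above the dish first.

>>> carry_out(motion=[[[-0.2,-0.18,0],0],[[-0.42,-0.38,0],0],[[-0.64,-0.58,0],0],[[-0.875,-0.79,0],0],[[-0.875,-0.79,0],0],[[-0.875,-0.79,0],0]], hand=-1, force=30)

```text
time_s: 2.2
ee_pos: [0.2803, 0.324, 0.2058]
eef_rot: [3.141, 0.001, 2.851]
force: [-0.3, 0.8, -0.2]
grip_width: 0.0942
grip_force: 0.0
```

>>> carry_out(motion=[[[-0.2,-0.18,0],0],[[-0.42,-0.38,0],0],[[-0.64,-0.58,0],0],[[-0.875,-0.79,0],0],[[-0.875,-0.79,0],0],[[-0.875,-0.79,0],0]])

```text
time_s: 2.8
ee_pos: [0.4034, 0.1233, 0.2054]
eef_rot: [-3.141, 0.0, 2.851]
force: [-0.5, 0.3, -0.8]
grip_width: 0.0937
grip_force: 0.0
```

>>> carry_out(motion=[[[-0.2,-0.18,0],0.023],[[-0.42,-0.38,0],0.046],[[-0.64,-0.58,0],0.069],[[-0.875,-0.79,0],0.092],[[-0.875,-0.79,0],0.115],[[-0.875,-0.79,0],0.1386],[[-0.875,-0.79,0],0.1386],[[-0.875,-0.79,0],0.1386],[[-0.875,-0.79,0],0.1386]])

```text
time_s: 3.7
ee_pos: [0.525, -0.0744, 0.2056]
eef_rot: [3.141, 0.0, 1.989]
force: [-0.5, -0.2, 0.0]
grip_width: 0.0941
grip_force: 0.0
```

Run:
```python
from m import *
o=ctrl.get_obs(); print(o["time_s"],o["ee_pos"],np.degrees(o["eef_rot"]),o["force"],o["qpos"])
im,d=camera("wrist"); cv2.imwrite("pics/w1.png",im); print(camera_info("wrist"))
try: print(bar("wrist",(0.525,-.075)))
except Exception as e: print(e)
for q in("dish_grip","ball_center","dish_lip","tub"):
    for r in finder.pinpoint("wrist",q)[:2]: print(q,r, at_z("wrist",r["location"],{"dish_grip":.128,"ball_center":.0646,"dish_lip":.058,"tub":0}[q]))
```

```text
3.7 [ 0.52500951 -0.07441699  0.20563624] [1.79986529e+02 4.37124756e-03 1.13956343e+02] [-0.46551409 -0.18534929  0.04091815] [-2.09923180e-01  2.55644307e-01  1.57698607e+00  7.91091998e-05
  1.30872720e+00 -6.28060730e-01]
{'camera_matrix': array([[297.89665059,   0.        , 285.23790706],
       [  0.        , 297.89665059, 209.85070037],
       [  0.        ,   0.        ,   1.        ]]), 'origin': array([ 0.49813992, -0.0124794 ,  0.38459484]), 'attitude': array([2.90769207e+00, 4.95237515e-04, 4.16456904e-01])}
(2055, array([ 0.52511011, -0.07347397]), array([ 0.52420989, -0.07167514]), ((525.110107421875, -73.47396850585938), (12.869730949401855, 126.54066467285156), 23.489641189575195), np.float64(-66.60459058351667), array([ 0.52395309, -0.07054388,  0.1355519 ]))
dish_grip {'location': [285.5, 213.7], 'conf': 0.69} [ 0.52440639 -0.07193935  0.128     ]
ball_center {'location': [283.1, 199.4], 'conf': 0.56} [ 0.52195055 -0.07299113  0.0646    ]
dish_lip {'location': [284.5, 198.3], 'conf': 0.64} [ 0.52336054 -0.07258405  0.058     ]
dish_lip {'location': [364.5, 198.8], 'conf': 0.61} [ 0.60538411 -0.03717912  0.058     ]
tub {'location': [304.5, 22.1], 'conf': 0.75} [0.4658661  0.11565255 0.        ]
tub {'location': [282.1, 201.8], 'conf': 0.4} [ 0.52677584 -0.08883428  0.        ]
```

View pics/w1.png

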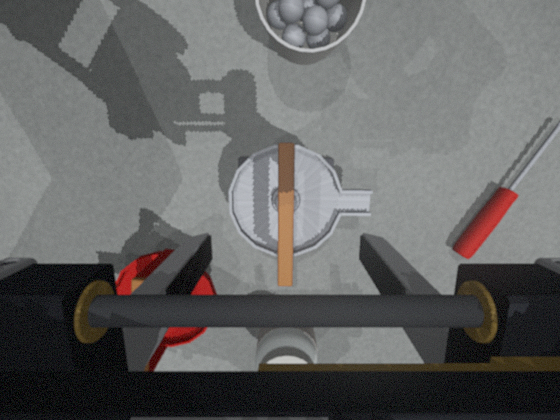

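The wrist view shows the bar centred between the fingers at (285,214), the lip to the right at (365,200) and the tub at the top. I'll descend and close gently.

>>> carry_out(motion=[[[0,0,0.1],0.0012],[[0,0,0.2],0.0012],[[0,0,0.3],0.0012],[[0,0,0.38],0.0012],[[0,0,0.44],0.0012],[[0,0,0.47],0.0012],[[0,0,0.483],0.0012],[[0,0,0.483],0.0012],[[0,0,0.483],0.0012]])

```text
time_s: 4.9
ee_pos: [0.5254, -0.0757, 0.1095]
eef_rot: [3.141, 0.001, 1.976]
force: [-0.7, -0.6, 0.2]
grip_width: 0.0938
grip_force: 0.0
```

>>> carry_out(motion=[[[0,0,0],0],[[0,0,0],0],[[0,0,0],0],[[0,0,0],0],[[0,0,0],0],[[0,0,0],0],[[0,0,0],0],[[0,0,0],0],[[0,0,0],0],[[0,0,0],0],[[0,0,0],0],[[0,0,0],0]], hand=1, force=8)

```text
time_s: 6.1
ee_pos: [0.5251, -0.0756, 0.1089]
eef_rot: [3.141, 0.0, 1.976]
force: [0.4, 0.4, -0.3]
grip_width: 0.0141
grip_force: 8.0
```

>>> carry_out(motion=[[[0,0,0],0],[[0,0,0],0],[[0,0,0],0],[[0,0,-0.003],0],[[0,0,-0.007],0],[[0,0,-0.012],0],[[0,0,-0.017],0],[[0,0,-0.022],0],[[0,0,-0.027],0],[[0,0,-0.032],0],[[0,0,-0.037],0],[[0,0,-0.042],0]], hand=1, force=50)

```text
time_s: 7.3
ee_pos: [0.5253, -0.0757, 0.1178]
eef_rot: [3.141, 0.001, 1.976]
force: [0.3, -0.4, -2.1]
grip_width: 0.0132
grip_force: 50.0
```

>>> carry_out(motion=[[[0,0,-0.005],0],[[0,0,-0.01],0],[[0,0,-0.015],0],[[0,0,-0.02],0],[[0,0,-0.025],0],[[0,0,-0.03],0],[[0,0,-0.035],0],[[0,0,-0.04],0],[[0,0,-0.045],0],[[0,0,-0.048],0],[[0,0,-0.05],0],[[0,0,-0.05],0]])

```text
time_s: 8.5
ee_pos: [0.5251, -0.0756, 0.1273]
eef_rot: [-3.142, 0.0, 1.976]
force: [-0.1, 0.1, -3.7]
grip_width: 0.0137
grip_force: 50.0
```

Run:
```python
from m import *
o=ctrl.get_obs(); print(o["time_s"],o["ee_pos"],np.degrees(o["eef_rot"]),o["force"],o["moment"],o["grip_width"])
im,d=camera("scene"); cv2.imwrite("pics/s2.png",cv2.resize(im[170:300,150:330],(720,520),interpolation=cv2.INTER_CUBIC))
```

```text
8.5 [ 0.52506088 -0.0756227   0.1272652 ] [-1.79999453e+02  1.57945371e-03  1.13241705e+02] [-0.07951146  0.13383852 -3.66581368] [-0.05709131  0.05987541 -0.04023795] 0.013692807152988679
```

View pics/s2.png

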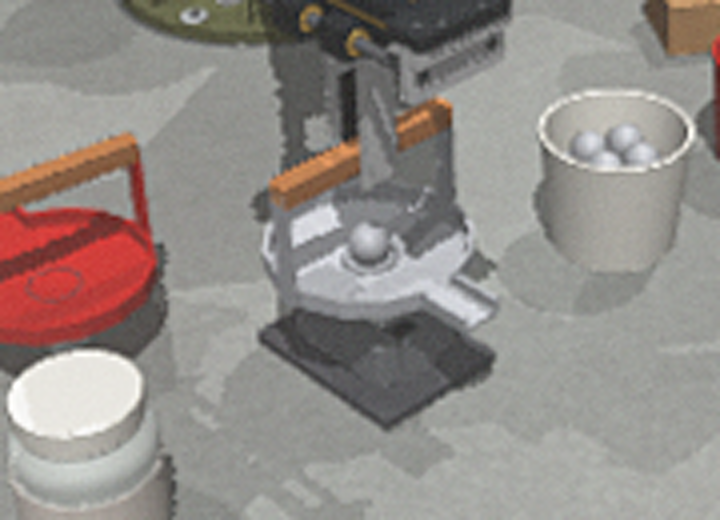

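The catches have released and the ball is still inside the ring at (368,243). I'll keep lifting straight up.

>>> carry_out(motion=[[[0,0,-0.004],0],[[0,0,-0.012],0],[[0,0,-0.024],0],[[0,0,-0.042],0],[[0,0,-0.064],0],[[0,0,-0.088],0],[[0,0,-0.112],0],[[0,0,-0.136],0],[[0,0,-0.16],0],[[0,0,-0.184],0],[[0,0,-0.198],0],[[0,0,-0.204],0]])

```text
time_s: 9.75
ee_pos: [0.5251, -0.0756, 0.1684]
eef_rot: [3.141, 0.0, 1.976]
force: [0.4, -0.3, -3.6]
grip_width: 0.0135
grip_force: 50.0
```

>>> carry_out(motion=[[[0,0,-0.006],0],[[0,0,-0.016],0],[[0,0,-0.03],0],[[0,0,-0.05],0],[[0,0,-0.074],0],[[0,0,-0.1],0],[[0,0,-0.126],0],[[0,0,-0.152],0],[[0,0,-0.174],0],[[0,0,-0.19],0],[[0,0,-0.2],0],[[0,0,-0.204],0]])

```text
time_s: 10.95
ee_pos: [0.5251, -0.0757, 0.209]
eef_rot: [3.142, 0.0, 1.976]
force: [-0.2, 0.3, -3.8]
grip_width: 0.0136
grip_force: 50.0
```

Run:
```python
from m import *
o=ctrl.get_obs(); print(o["time_s"],o["ee_pos"],np.degrees(o["eef_rot"]),o["force"],o["moment"],o["qpos"])
for n in("top","scene"):
    print(tub(n))
    for q,z in(("tub",0),("dish_lip",.158),("ball_center",.1646)):
        for r in finder.pinpoint(n,q)[:3]: print(n,q,round(r["conf"],2),at_z(n,r["location"],z).round(3))
im,d=camera("scene"); cv2.imwrite("pics/s3.png",cv2.resize(im[150:280,150:330],(720,520),interpolation=cv2.INTER_CUBIC))
```

```text
10.95 [ 0.52507078 -0.07565518  0.20898611] [1.79997196e+02 3.92751428e-03 1.13237223e+02] [-0.22266346  0.34305833 -3.75576842] [-0.06128245  0.00837417 -0.01560849] [-2.12133987e-01  2.53553633e-01  1.57167203e+00 -2.84563390e-05
  1.31628740e+00 -6.17692869e-01]
(324, ((467.9196472167969, 110.89998626708984), 49.61775207519531), array([0.47196265, 0.11559987, 0.07816692]))
top tub 0.85 [0.461 0.118 0.   ]
top tub 0.56 [0.424 0.266 0.   ]
top dish_lip 0.84 [ 0.357 -0.252  0.158]
top dish_lip 0.71 [ 0.576 -0.229  0.158]
(366, ((466.0503234863281, 110.68511199951172), 52.89673614501953), array([0.46935587, 0.10833508, 0.07805771]))
scene tub 0.94 [0.427 0.261 0.   ]
scene tub 0.57 [0.459 0.113 0.   ]
scene dish_lip 0.74 [ 0.53  -0.288  0.158]
scene dish_lip 0.66 [ 0.612 -0.042  0.158]
scene ball_center 0.63 [ 0.523 -0.077  0.165]
```

View pics/s3.png

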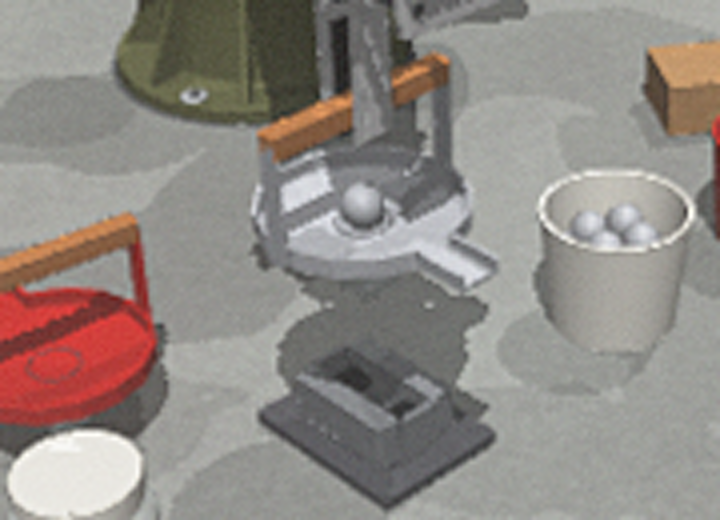

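The ball is centred and the foot is well clear of the stand. Next I turn −0.2335 of full scale about tool z (yaw +84°) in three gentle steps.

>>> carry_out(motion=[[[0,0,0],-0.001],[[0,0,0],-0.004],[[0,0,0],-0.009],[[0,0,0],-0.016],[[0,0,0],-0.024],[[0,0,0],-0.032],[[0,0,0],-0.041],[[0,0,0],-0.05],[[0,0,0],-0.059],[[0,0,0],-0.067],[[0,0,0],-0.073],[[0,0,0],-0.076]])

```text
time_s: 12.6
ee_pos: [0.5251, -0.0756, 0.2088]
eef_rot: [-3.142, 0.0, 2.456]
force: [-0.1, 0.5, -2.5]
grip_width: 0.0137
grip_force: 50.0
```

>>> carry_out(motion=[[[0,0,0],-0.002],[[0,0,0],-0.006],[[0,0,0],-0.012],[[0,0,0],-0.02],[[0,0,0],-0.028],[[0,0,0],-0.037],[[0,0,0],-0.046],[[0,0,0],-0.055],[[0,0,0],-0.064],[[0,0,0],-0.072],[[0,0,0],-0.077],[[0,0,0],-0.079]])

```text
time_s: 13.8
ee_pos: [0.5251, -0.0756, 0.2089]
eef_rot: [3.142, -0.0, 2.952]
force: [0.2, 0.2, -3.1]
grip_width: 0.0135
grip_force: 50.0
```

>>> carry_out(motion=[[[0,0,0],-0.002],[[0,0,0],-0.006],[[0,0,0],-0.012],[[0,0,0],-0.02],[[0,0,0],-0.028],[[0,0,0],-0.037],[[0,0,0],-0.046],[[0,0,0],-0.055],[[0,0,0],-0.064],[[0,0,0],-0.072],[[0,0,0],-0.077],[[0,0,0],-0.0785]])

```text
time_s: 15.0
ee_pos: [0.5251, -0.0757, 0.2089]
eef_rot: [-3.142, 0.0, -2.838]
force: [-0.7, -0.1, -2.9]
grip_width: 0.0138
grip_force: 50.0
```

>>> carry_out(motion=[[[0,0,0],0],[[0,0,0],0],[[0,0,0],0],[[0,0,0],0],[[0,0,0],0],[[0,0,0],0],[[0,0,0],0],[[0,0,0],0],[[0,0,0],0],[[0,0,0],0]])

```text
time_s: 16.0
ee_pos: [0.525, -0.0756, 0.2088]
eef_rot: [3.142, -0.0, -2.84]
force: [-0.5, -0.6, -2.9]
grip_width: 0.0134
grip_force: 50.0
```

Run:
```python
from m import *
o=ctrl.get_obs(); print(o["time_s"],o["ee_pos"],np.degrees(o["eef_rot"]),o["force"],o["joint_vel"].round(3))
im,d=camera("top"); a=im
im,d=camera("scene")
for n in("top","scene"):
    for q,z in(("tub",0),("dish_lip",.158),("ball_center",.1646)):
        for r in finder.pinpoint(n,q)[:3]: print(n,q,round(r["conf"],2),at_z(n,r["location"],z).round(3))
f=lambda x:cv2.resize(x,None,fx=2.2,fy=2.2,interpolation=cv2.INTER_CUBIC)
cv2.imwrite("pics/s4.png",np.hstack([f(a[130:280,170:340]),f(im[150:300,150:330])]))
```

```text
16.0 [ 0.52503422 -0.07562178  0.20881922] [ 1.79999565e+02 -4.07334269e-03 -1.62700394e+02] [-0.54733592 -0.63993349 -2.9104443 ] [-0.    -0.002 -0.001 -0.001 -0.     0.002]
top tub 0.6 [0.477 0.116 0.   ]
top tub 0.58 [0.424 0.261 0.   ]
top dish_lip 0.78 [ 0.363 -0.243  0.158]
top dish_lip 0.72 [0.497 0.028 0.158]
scene tub 0.86 [0.42  0.254 0.   ]
scene tub 0.73 [0.462 0.109 0.   ]
scene tub 0.62 [0.262 0.106 0.   ]
scene dish_lip 0.91 [0.506 0.012 0.158]
scene dish_lip 0.89 [ 0.514 -0.284  0.158]
scene ball_center 0.43 [ 0.52  -0.07   0.165]
```

View pics/s4.png

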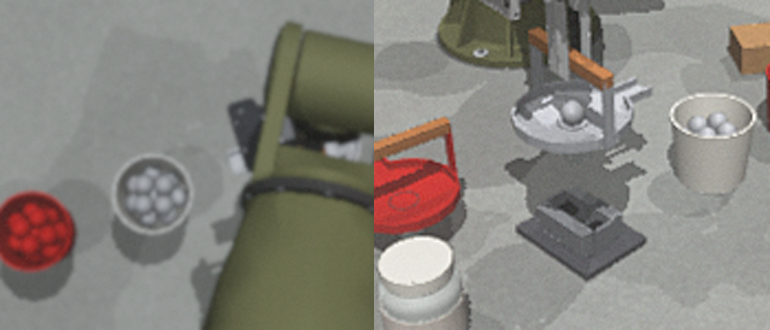

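The ball sits inside the ring at (572,112), the lip points at the tub, the dish is level and still, and nothing else has moved.

```bash
python3 -c "
from station import ctrl
print(ctrl.hand_in())"
```

```text
the job is handed in; nothing more can be done
None
```

The job is handed in: the dish is held steady and level 10 cm above where it sat, with its lip turned 84° to point at the tub of balls and the ball inside the engraved ring. It took about 16 s of the 48 s allowed.

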